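# Slide a T-bracket along the fixture rail into its corner pocket

### The arm

A 6-joint arm with a two-finger parallel gripper is mounted at the origin on the work surface. World frame = base frame: x ahead of the robot, y to its left, z up, the work surface at z = 0. Lengths are in mm, angles in rad, forces in N, time in s.
With the tool pointing down it reaches from about 300 to 875 mm from the base axis. Payload 6.4 kg.
Tool frame: the origin (TCP) lies midway between the tips of the shut fingers; the grasp point (between the pads) lies 19 mm behind it (robot.grip_depth is the distance from the TCP to the grasp point, in mm); z points along the fingers, y is the direction in which the jaws open and shut (so a half turn about z gives the same grasp; the last joint's range is limited). The gripper opens to 85 mm and grips with 20 to 120 N. Pads are 22 mm wide; open, the fingers measure 114 mm over their backs; the gripper's body (76 mm by 85 mm) begins 54 mm behind the grasp point. The pads swing forward as they close: fully open they stand 13 mm farther back than shut.
Start: joints at [1.053, 0.181, 1.607, -0, 1.354, -0.206], TCP at [176.383, 547.294, 231.288] pointing down, gripper open.
Joint ranges: [-2.99, 2.99], [-0.89, 2.07], [0.3, 2.58], [-1.14, 4.28], [0, 2.63], [-3.12, 3.12]. Speed limits (rad/s): [2.57, 2.57, 3.01, 3.14, 3.14, 3.14].

### API

Orientations are given as a rotation vector (axis times angle).
In Python, from station import observe, capture, job, robot gives the robot as it stands. The module is installed in compiled form; this text tells all that it offers.
- The arm moves only by the tool jog_arm, never from a script. Its argument "steps" is a list that holds one entry, the list of rows, each a list of 7 numbers: the shift along the tool's x, y, z in mm, then the turn, a rotation vector about the tool's x, y, z in degrees, then the gripper command: -1 is fully open, 1 is shut, values between are in proportion. In form: [[[tx, ty, tz, wx, wy, wz, fingers], ...]]. A call has 1 to 20 rows; each row shifts and turns the pose as measured when the row begins, along the tool's axes as they then stand; what a row does not reach is not made up. A row lasts 1/10 s, in which the tool goes at most 50 mm and 8.59 degrees, less where a joint would pass 70% of its speed; a pose out of reach is approached as far as the arm can. A call with a gripper value outside its range is refused whole. The fingers move at their own pace and stop on an object; "grip_force" is the grip in N (left out, the last holds). Time passes only in rows, so rows that do not move let the fingers close. It gives the time, the measured TCP pose, the force and the opening at its end, in the units of the state.
- observe(): the state, without advancing time (a new reading comes with each control period).
- capture(name): name is "scene" or "side" or "wrist"; returns a dict with "frame" (384x512x3 uint8, red, green, blue), "z_map" (384x512 float32, mm along the optical axis (not along the pixel's ray), 0 where there is no reading), "fx", "fy", "cx", "cy" (pixels), "world_to_cam" (4x4, takes a point from world to camera coordinates). Camera axes: x right, y up, looking along -z (the intrinsics and any distortion apply to the point x, -y, -z); pixel columns grow to the right and rows downward; lengths in mm; the calibration is good to about 2 mm. The wrist camera is an equidistant fisheye: a pixel r from the principal point sees the ray r / f radians off the axis. A picture is of the moment at which its call begins.
- job.job_done(): hands the job in, once; it reports no verdict.
The state is a dict: "clock": time; "qpos": joint angles; "qd": joint speeds; "tau": joint torques, N m; "tool_pos": TCP position; "tcp_rot": TCP orientation; "contact_force": force on the tool from outside, world axes, zero at the start; "ft_torque": the same for the moment, N m; "width": finger opening in mm.
Only numpy, scipy, OpenCV 4.12 (cv2) and the standard library are available. Lean on these libraries where they do the work, as an engineer would, in place of code of your own. Each camera call takes 0.05 s, during which the arm holds its last target.

### The job

Using only the fingertips, gently push the black T-shaped bracket across the metal plate until its long flat side lies flush against the rail, then, keeping it against the rail, slide it along into the slotted corner pocket at the rail's end until it is fully home against the stop. Do not grip or lift the bracket, and leave the other things on the bench where they are. Finish with the gripper clear of everything.

Things in the scene. Friction and masses are not known exactly. Their poses are not given: they have to be found in the camera images.
- fixture: fixed metal plate lying flat on a 2 mm bench mat, 160 (x) x 360 (y) x 10 mm, reaching x -100 to +60, y -180 to +180 mm in its own frame (origin at the plate's underside; plate top at own z 10 mm, 12 mm above the bench). A steel rail runs along own y near its far (+x) edge. Own -x points roughly to the robot. Position and yaw vary
- rail_face (a point): middle of the foot of the rail's flat inner face, on the plate's top, at fixture x = +40 mm; the face looks to fixture -x (towards the robot). The rail is 18 mm high above the plate, 15 mm thick and runs 155 mm each way along own y
- pocket: fixed steel pocket block at either end of the rail (fixture y = +150 or -150 mm), axes as the fixture's; origin on the plate's top, 20 mm from the rail's face, mid-thickness of its cross wall, the stop: 10 mm thick (y), 18 mm high, running out 45 mm from the rail. With the bracket fully home its origin is 35 mm from this origin along the rail (towards mid-plate) and 8 mm from the rail's face
- lip (a point): middle of the top of the pocket's lip: 14 mm high above the plate, 10 mm thick (x), reaching 18 mm along own y each way from the block's centre, round-nosed, parallel to the rail. Between lip and rail is a slot 19.5 mm wide; the slot on the mid-plate side is the corner pocket, which takes the end of the bracket's flange
- post: fixed round steel thumbscrew, 24 mm across, 26 mm high above the plate, at the rail's other end, where there is no pocket; origin on the plate's top
- bracket: loose black T-shaped bracket, 60 to 108 g, flat on the plate. Flange 16 (own x) x 60 (own y) x 14 mm high; its long flat side, own x +8 mm, faces the rail. Origin: centre of the flange's underside. Starts 15 to 35 mm off the rail, turned up to 0.3 rad, 75 to 155 mm from home. Slides at about 1 N; fingers pressing on it with over 30 N count as gripping or rough handling
- stem_top (a point): centre of the top of the bracket's stem, the leg of the T: 24 mm wide (y), 22 mm high, reaching from the flange (bracket x -8 mm) out to bracket x -30 mm, away from the rail. On each side of it an 18 mm long shoulder of flange is left, with an inside corner between stem and shoulder
- ring_spacer: plain black round spacer ring, 26 mm across, 16 mm high, standing on the near part of the plate; origin at the centre of its underside; leave alone
- plain_block: plain black rectangular block, 22 x 36 x 14 mm high, on the near part of the plate; origin at the centre of its underside; leave alone
- screwdriver: loose screwdriver with an orange handle, about 190 mm long, lying on the mat to the left; leave alone
- pliers: loose pliers with blue handles, about 170 mm long, lying flat on the mat to the right; leave alone
- prosthesis: black prosthetic hand shell lying beyond the fixture, about 80 (x) x 225 (y) x 65 mm high, fingers towards its own +y; origin under the palm; leave alone
- bottle: small white bottle, 40 mm across, about 90 mm high, standing beyond the fixture on the right; origin at the centre of its underside; leave alone
- tub: small white open tub, 64 mm across, 35 mm high, standing beyond the fixture on the left; origin at the centre of its underside; leave alone
There are look-alikes about, which are no part of the job. What is shaped like the bracket but blue or pink is not meant.

How it is judged (in metres and radians):
On the way, in this order (a step that is already met when the one before it is completed fails the run):
1. the bracket's flange lies flush against the rail (within 3 mm and 0.08 rad), still well short of the pocket (over 25 mm from home) (x of bracket in the frame of fixture above 0.029 m and angle between the x axis of bracket and the x axis of fixture, either way round below 0.08 rad and (y of bracket in the frame of pocket above 0.06 m or y of bracket in the frame of pocket below -0.06 m)), for 0.1 s.
2. sliding in, 5 to 20 mm short of home, it is still flush against the rail (within 3 mm and 0.08 rad) (x of bracket in the frame of fixture above 0.029 m and angle between the x axis of bracket and the x axis of fixture, either way round below 0.08 rad and (y of bracket in the frame of pocket above 0.04 m or y of bracket in the frame of pocket below -0.04 m) and y of bracket in the frame of pocket between -0.055 and 0.055 m), for 0.02 s.
At the end, for the whole second after the job is handed in: the bracket lies flat and still on the plate, its flange in the corner pocket: within 2.5 mm of the stop, within 2.5 mm of the rail and parallel to it within 0.06 rad (x of bracket in the frame of fixture above 0.0295 m and angle between the x axis of bracket and the x axis of fixture, either way round below 0.06 rad and y of bracket in the frame of pocket between -0.0375 and 0.0375 m and y of bracket in the frame of fixture between -0.13 and 0.13 m and z of bracket in the frame of fixture below 0.0125 m and angle between bracket's own z axis and vertical below 0.05 rad and linear speed of bracket below 0.01 m/s); the robot touches nothing.
It fails at once if the bracket is lifted over 4 mm off the plate or tipped (z of bracket in the frame of fixture above 0.014 m or angle between bracket's own z axis and vertical above 0.2 rad).
It fails at once if the bracket is gripped or pushed roughly (fingers press on it with more than 30 N) (contact force between the fingers and bracket above 30 N).
It fails at once if a bystander (ring spacer, plain block, screwdriver, pliers, prosthesis, bottle or tub) is moved over 15 mm (distance of any of ring_spacer, plain_block, screwdriver, pliers, prosthesis, bottle, tub from where it was at the start of the episode above 0.015 m).
It also fails if it takes over 43 s, if anything falls off the work surface, if the arm or the gripper's body presses on something with over 40 N, if the wrist force passes 120 N, or if a joint passes its speed limit or range.

## Working session

There is one attempt and no reset: what is moved stays moved. The work goes in short steps, Python scripts to look and compute and a tool call to move; the robot and the scene stay as the last step left them, time stands still between calls to the robot, and variables do not carry over. Pictures are saved under pics/ and viewed, and the job is handed in when it is done.

Besides the shell and the picture viewer there is one more tool, called after "Emit:" as a command line: name --argument value ..., lists and objects as JSON in quotes. jog_arm: Moves the arm, as the interface text tells. Its arguments: {"type":"object","properties":{"steps":{"type":"array","items":{"type":"array","items":{"type":"array","items":{"type":"number"}}}},"grip_force":{"type":"number"}},"required":["steps"]}

```bash
mkdir -p pics; python3 - <<'E'
from station import observe, capture
import cv2,pickle
for n in ["scene","side","wrist"]:
    c=capture(n); pickle.dump(c,open(n+".pkl","wb"))
    cv2.imwrite(f"pics/{n}0.png",c["frame"][:,:,::-1])
    print(n,c["fx"],c["cx"],c["cy"],c["world_to_cam"].round(3).tolist())
print(observe())
E
```

```text
scene 400.5289016191021 254.31760598765405 196.7843568310554 [[-0.508, 0.861, -0.004, 284.112], [-0.508, -0.296, 0.809, 227.871], [0.696, 0.413, 0.588, -1590.194], [0.0, 0.0, 0.0, 1.0]]
side 360.07322922496706 256.965125396147 191.04473096497102 [[-0.967, -0.253, -0.018, 553.66], [0.139, -0.589, 0.796, -122.862], [-0.212, 0.768, 0.605, -758.108], [0.0, 0.0, 0.0, 1.0]]
wrist 297.3186396354542 251.82375129790685 186.00799072235543 [[0.306, 0.952, -0.001, -575.0], [-0.916, 0.294, -0.271, 35.833], [-0.258, 0.084, 0.963, -379.395], [0.0, 0.0, 0.0, 1.0]]
{'clock': 0.15, 'qpos': array([ 1.05272754e+00,  1.81390997e-01,  1.60775376e+00,  3.30383984e-05,
        1.35379498e+00, -2.06283429e-01]), 'qd': array([-9.65662005e-06, -1.73660617e-03, -4.83105220e-04, -1.15123646e-03,
       -2.08451878e-03,  1.02361632e-04]), 'tau': array([ 1.16427800e-03, -4.45263076e+01, -3.51692104e+01, -1.27987978e-04,
        5.74958089e-03,  7.85416455e-05]), 'tool_pos': array([176.14349895, 546.92638149, 230.59138397]), 'tcp_rot': array([-4.87702199e-01, -3.10299194e+00,  1.96044908e-03]), 'contact_force': array([ 0.1859781 , -0.60251424, -0.13658386]), 'ft_torque': array([-0.00442567,  0.02852891, -0.05790837]), 'width': 85.41216400740036}
```

View pics/scene0.png

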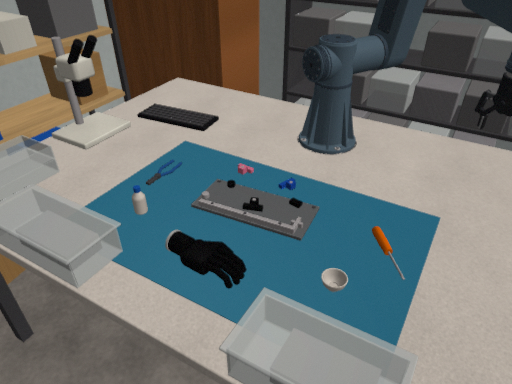

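View pics/side0.png

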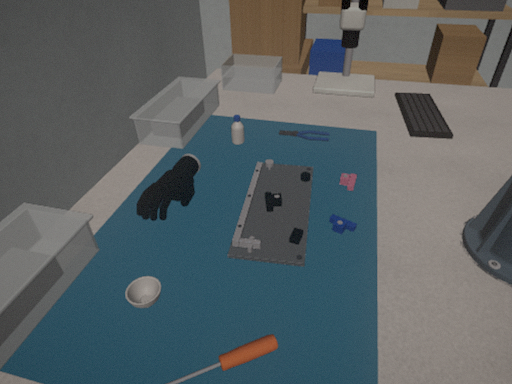

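View pics/wrist0.png

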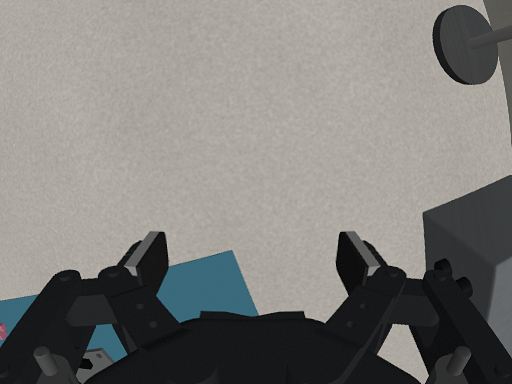

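Scene: plate centred near (255,206), post at (206,195), pocket near (298,222), and the bracket candidate at (253,204). Blue (288,184) and pink (245,169) are look-alikes. I'll enlarge both views.

```bash
python3 - <<'E'
import cv2,pickle
for n,(u0,v0,u1,v1) in dict(scene=(185,155,325,240),side=(225,150,325,265)).items():
    c=pickle.load(open(n+".pkl","rb"));f=c["frame"][v0:v1,u0:u1,::-1]
    s=5
    cv2.imwrite(f"pics/{n}_crop.png",cv2.resize(f,None,fx=s,fy=s,interpolation=cv2.INTER_CUBIC))
E
```

```text
(no output)
```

View pics/scene_crop.png

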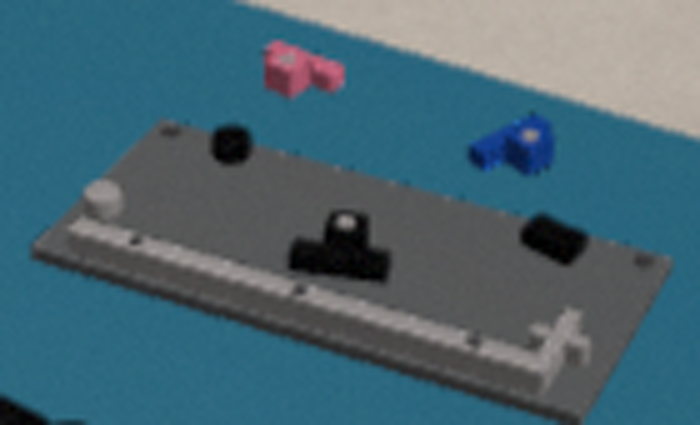

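View pics/side_crop.png

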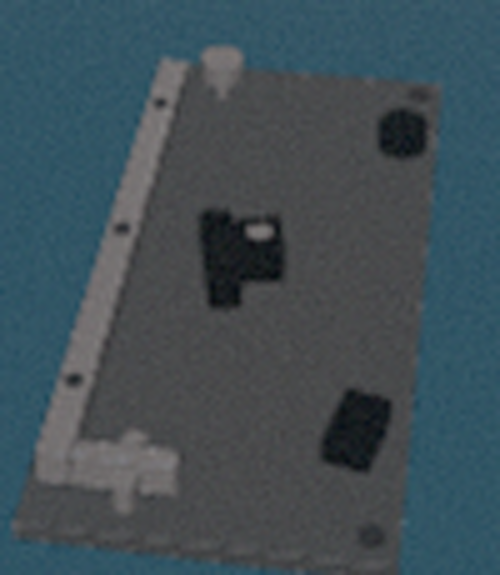

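The black T is at scene (252,204) / side (274,200). The black ring (231,184) and the block (296,202) are the bystanders with other shapes, and the blue and pink T's are on the mat, so the black T is the bracket. Next is the coarse pose.

```bash
cat > h.py <<'E'
import numpy as np,pickle,cv2
def rays(c,uv,fish=False):
    uv=np.atleast_2d(uv).astype(float)
    x=(uv[:,0]-c["cx"])/c["fx"]; y=(uv[:,1]-c["cy"])/c["fy"]
    if fish:
        r=np.hypot(x,y)+1e-12; d=np.c_[x/r*np.sin(r),-y/r*np.sin(r),-np.cos(r)]
    else: d=np.c_[x,-y,-np.ones_like(x)]
    T=np.linalg.inv(c["world_to_cam"]); return T[:3,3],d@T[:3,:3].T
def onplane(c,uv,z,fish=False):
    o,d=rays(c,uv,fish); t=(z-o[2])/d[:,2]; return o+d*t[:,None]
def proj(c,P,fish=False):
    P=np.atleast_2d(P); q=P@c["world_to_cam"][:3,:3].T+c["world_to_cam"][:3,3]
    x,y,z=q[:,0],-q[:,1],-q[:,2]
    if fish:
        r=np.hypot(x,y); th=np.arctan2(r,z); k=th/(r+1e-12); return np.c_[c["cx"]+c["fx"]*x*k,c["cy"]+c["fy"]*y*k]
    return np.c_[c["cx"]+c["fx"]*x/z,c["cy"]+c["fy"]*y/z]
E
python3 - <<'E'
from h import *
S=pickle.load(open("scene.pkl","rb"));D=pickle.load(open("side.pkl","rb"))
cs=lambda p:[(185+(x+.5)/5-.5,155+(y+.5)/5-.5) for x,y in p]
cd=lambda p:[(225+(x+.5)/5-.5,150+(y+.5)/5-.5) for x,y in p]
print("scene plate",onplane(S,cs([(165,120),(671,257),(582,410),(33,248)]),12).round(0).tolist())
print("side plate",onplane(D,cd([(440,85),(400,572),(15,527)]),12).round(0).tolist())
print("stem dot",onplane(S,cs([(346,222)]),34).round(),onplane(D,cd([(261,231)]),34).round())
print("flange ends scene top",onplane(S,cs([(292,245),(388,262)]),26).round().tolist())
print("flange side",onplane(D,cd([(200,215),(213,305),(240,303)]),26).round().tolist())
print("stem side",onplane(D,cd([(230,280),(282,280),(281,217)]),34).round().tolist())
E
```

```text
scene plate [[464.0, -199.0, 12.0], [433.0, 154.0, 12.0], [587.0, 166.0, 12.0], [622.0, -188.0, 12.0]]
side plate [[464.0, -199.0, 12.0], [432.0, 158.0, 12.0], [590.0, 171.0, 12.0]]
stem dot [[528. -20.  34.]] [[527. -19.  34.]]
flange ends scene top [[555.0, -42.0, 26.0], [540.0, 16.0, 26.0]]
flange side [[561.0, -35.0, 26.0], [539.0, 30.0, 26.0], [528.0, 26.0, 26.0]]
stem side [[534.0, 20.0, 34.0], [510.0, 15.0, 34.0], [520.0, -32.0, 34.0]]
```

```bash
python3 - <<'E'
from h import *
from station import observe
from scipy.spatial.transform import Rotation as R
W=pickle.load(open("wrist.pkl","rb")); s=observe()
T=np.linalg.inv(W["world_to_cam"]); Rt=R.from_rotvec(s["tcp_rot"]).as_matrix()
print("cam in tool",Rt.T@(T[:3,3]-s["tool_pos"]),"axis in tool",Rt.T@(-T[:3,2]),"imgx",Rt.T@T[:3,0])
print(Rt.round(3))
d=np.array([450,-20,230])-s["tool_pos"]; print(Rt.T@d)
a=np.degrees(.088)+90-np.degrees(np.arctan2(Rt[1,1],Rt[0,1])); print("turn world z",a)
Rg=R.from_rotvec([0,0,np.radians(a)]).as_matrix()@Rt
print(Rg.round(3),Rg.T@d)
E
```

```text
cam in tool [  68.56229198    0.42379421 -143.92532442] axis in tool [-2.71094261e-01  8.06010873e-04  9.62552467e-01] imgx [ 6.95220210e-04  9.99999553e-01 -6.41565343e-04]
[[-0.952  0.307 -0.001]
 [ 0.307  0.952 -0.001]
 [ 0.    -0.001 -1.   ]]
[-434.56610949 -455.58142791    1.05544633]
turn world z 22.906411219308225
[[-0.996 -0.088 -0.   ]
 [-0.088  0.996 -0.001]
 [ 0.    -0.001 -1.   ]] [-222.97206586 -588.79965611    1.29527905]
```

Emit:
jog_arm --steps '[[[0,0,0,0,0,-7.6,1],[0,0,0,0,0,-7.6,1],[0,0,0,0,0,-7.7,1],[-15,-40,0,0,0,0,1],[-15,-40,0,0,0,0,1],[-15,-40,0,0,0,0,1],[-15,-40,0,0,0,0,1],[-15,-40,0,0,0,0,1],[-15,-40,0,0,0,0,1],[-15,-40,0,0,0,0,1],[-15,-40,0,0,0,0,1],[-15,-40,0,0,0,0,1],[-15,-40,0,0,0,0,1],[-15,-40,0,0,0,0,1],[-15,-40,0,0,0,0,1],[-15,-40,0,0,0,0,1],[-15,-40,0,0,0,0,1],[0,0,0,0,0,0,1]]]' --grip_force 20

```text
clock: 1.95
tool_pos: [451.0, -9.3, 228.4]
tcp_rot: [0.173, -3.137, 0.008]
contact_force: [-0.3, 0.7, 0.5]
width: -0.1
```

```bash
python3 - <<'E'
from h import *
from station import observe,capture
s=observe();print(s["clock"],s["tool_pos"],s["tcp_rot"],s["contact_force"],s["width"])
c=capture("wrist");pickle.dump(c,open("wrist1.pkl","wb"));cv2.imwrite("pics/wrist1.png",c["frame"][:,:,::-1])
E
```

```text
1.95 [450.9664787   -9.28712777 228.36031925] [ 0.17266137 -3.13673422  0.00828615] [-0.26408957  0.69678151  0.52360581] -0.10029731887959933
```

View pics/wrist1.png

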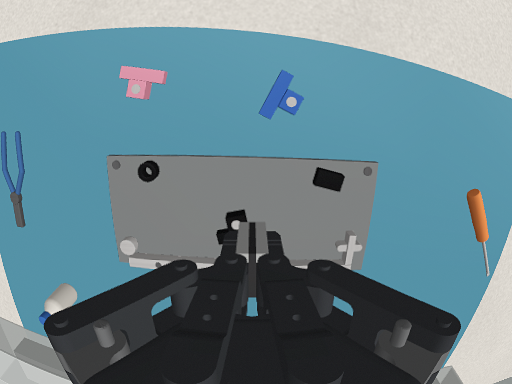

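Wrist view: plate corners (108,155) and (377,162), post (129,246), pocket (349,248). The bracket at (235,225) is half hidden by the fingers. Moving 75 mm farther in x to uncover it.

Emit:
jog_arm --steps '[[[-38,0,0,0,0,0,1],[-38,-10,0,0,0,0,1],[0,0,0,0,0,0,1],[0,0,0,0,0,0,1]]]'

```text
clock: 2.4
tool_pos: [525.0, -5.1, 225.0]
tcp_rot: [0.175, -3.129, 0.001]
contact_force: [-0.4, 0.1, -0.5]
width: -0.2
```

```bash
python3 - <<'E'
from h import *
from station import observe,capture
s=observe();print(s["clock"],s["tool_pos"],s["tcp_rot"],s["contact_force"],s["width"])
c=capture("wrist");pickle.dump(c,open("wrist2.pkl","wb"));cv2.imwrite("pics/wrist2.png",c["frame"][:,:,::-1])
f=c["frame"][80:240,80:400,::-1];cv2.imwrite("pics/wrist2c.png",cv2.resize(f,None,fx=2.5,fy=2.5,interpolation=cv2.INTER_CUBIC))
E
```

```text
2.4 [524.96092896  -5.0981009  224.95745545] [ 1.74571584e-01 -3.12855167e+00  6.87803834e-04] [-0.37733489  0.07500936 -0.51798126] -0.17645241141153933
```

View pics/wrist2c.png

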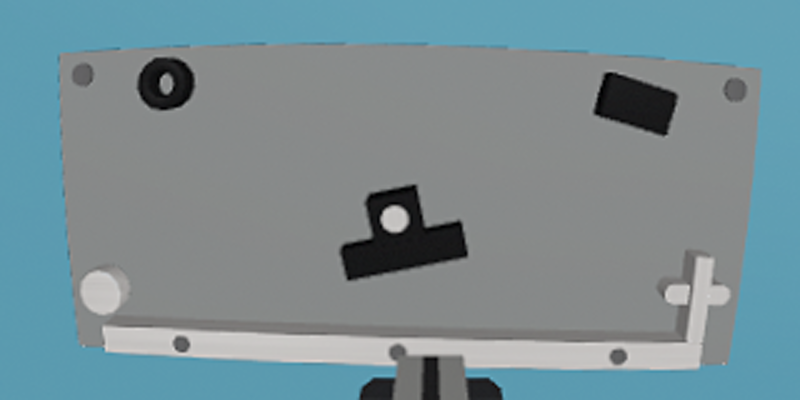

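```bash
cat >> h.py <<'E'
def yaw(a,b): return np.arctan2(-(b-a)[0],(b-a)[1])
E
python3 - <<'E'
from h import *
W=pickle.load(open("wrist2.pkl","rb"))
cc=lambda p:[(80+(x+.5)/2.5-.5,80+(y+.5)/2.5-.5) for x,y in p]
pw=lambda p,z:onplane(W,cc(p),z,True)
n=pw([(60,55),(760,68)],12);print("near corners",n.round(1).tolist(),yaw(*n),np.linalg.norm(n[1]-n[0]))
r=pw([(104,327),(690,343)],30);print("rail top inner",r.round(1).tolist(),yaw(*r))
r2=pw([(110,319),(682,332)],12);print("rail foot",r2.round(1).tolist(),yaw(*r2))
b=pw([(348,280),(467,256)],26);print("flange",b.round(1).tolist(),yaw(*b),np.linalg.norm(b[1]-b[0]))
d=pw([(395,219)],34)[0];print("dot",d)
p=pw([(713,257),(695,257)],30);print("pocket wall end",p.round(1).tolist())
th=(yaw(*n)+yaw(*r)+yaw(*r2))/3
R=np.array([[np.cos(th),-np.sin(th)],[np.sin(th),np.cos(th)]])
O=(n.mean(0)[:2]+R@[100,0]);print("th",th,"origin",O)
F=lambda P:(np.atleast_2d(P)[:,:2]-O)@R
for k,v in dict(r=r,r2=r2,b=b,d=d,p=p).items(): print(k,F(v).round(1).tolist())
by=yaw(*b); fl=b.mean(0)[:2]-8*np.array([np.cos(by),np.sin(by)]);print("bracket fx",F(fl),"rel yaw",by-th)
E
```

```text
near corners [[464.4, -203.7, 12.0], [432.9, 153.8, 12.0]] 0.08782974704510477 358.82558286316527
rail top inner [[602.1, -166.6, 30.0], [576.1, 134.9, 30.0]] 0.0859487058601738
rail foot [[604.5, -170.9, 12.0], [576.6, 136.6, 12.0]] 0.09060953820439407
flange [[562.9, -40.2, 26.0], [544.6, 15.4, 26.0]] 0.3178942128791992 58.58333802329186
dot [528.80458631 -20.37688304  34.        ]
pocket wall end [[530.1, 137.3, 30.0], [531.2, 127.6, 30.0]]
th 0.08812933036989086 origin [548.29696432 -16.15461833]
r [[40.3, -154.6], [41.0, 148.0]]
r2 [[42.4, -159.1], [41.6, 149.7]]
b [[12.4, -25.3], [-0.9, 31.8]]
d [[-19.8, -2.5]]
p [[-4.6, 154.5], [-4.3, 144.7]]
bracket fx [[-2.02259739  1.44577048]] rel yaw 0.22976488250930838
```

Emit:
jog_arm --steps '[[[19,-5,0,0,0,1.4,1],[19,-5,10,0,0,0,1],[0,0,40,0,0,0,1],[0,0,40,0,0,0,1],[0,0,40,0,0,0,1],[0,0,30,0,0,0,1],[0,0,10,0,0,0,1],[0,0,0,0,0,0,1]]]'

```text
clock: 3.25
tool_pos: [480.5, -13.6, 55.8]
tcp_rot: [-0.146, 3.138, -0.004]
contact_force: [0.7, 0.4, 1.1]
width: -0.1
```

```bash
cat > st.py <<'E'
from h import *
from station import observe
from scipy.spatial.transform import Rotation as Ro
th=.088;O=np.array([548.3,-16.2]);R=np.array([[np.cos(th),-np.sin(th)],[np.sin(th),np.cos(th)]])
F=lambda P:((np.atleast_2d(P)[:,:2]-O)@R)
def st():
    s=observe();M=Ro.from_rotvec(s["tcp_rot"]).as_matrix()
    print("t",s["clock"],"F",F(s["tool_pos"]).round(1)[0],"z",round(s["tool_pos"][2],1),"yaw",round(np.arctan2(-M[0,1],M[1,1]),3),"zaxis",M[:,2].round(3),"frc",s["contact_force"].round(1))
if __name__=="__main__": st()
E
python3 st.py
```

```text
t 3.25 F [-67.3   8.6] z 55.8 yaw 0.093 zaxis [ 0.    -0.003 -1.   ] frc [0.7 0.4 1.1]
```

Emit:
jog_arm --steps '[[[0,-5,20,0,0,0.3,1],[0,0,13,0,0,0,1],[0,0,5,0,0,0,1],[0,0,0,0,0,0,1],[-4,0,0,0,0,0,1],[-4,0,0,0,0,0,1],[-4,0,0,0,0,0,1],[0,0,0,0,0,0,1]]]'

```text
clock: 4.05
tool_pos: [500.1, -17.7, 25.6]
tcp_rot: [-0.14, 3.125, -0.011]
contact_force: [-0.5, -0.2, -0.0]
width: 0.1
```

```bash
python3 st.py
```

```text
t 4.05 F [-48.1   2.7] z 25.6 yaw 0.089 zaxis [ 0.014 -0.006 -1.   ] frc [-0.5 -0.2 -0. ]
```

Emit:
jog_arm --steps '[[[2,0,5,0,0,0,1],[1,0,3,0,0,0,1],[0,0,1,0,0,0,1],[0,0,0,0,0,0,1]]]'

```text
clock: 4.45
tool_pos: [496.8, -18.0, 15.7]
tcp_rot: [-0.14, 3.125, -0.011]
contact_force: [-1.0, -1.0, -0.3]
width: -0.2
```

```bash
python3 st.py
```

```text
t 4.45 F [-51.4   2.8] z 15.7 yaw 0.09 zaxis [ 0.013 -0.006 -1.   ] frc [-1.  -1.  -0.3]
```

Emit:
jog_arm --steps '[[[-2,0,0,0,0,0,1],[-2,0,0,0,0,0,1],[-2,0,0,0,0,0,1],[-2,0,0,0,0,0,1],[-2,0,0,0,0,0,1],[-2,0,0,0,0,0,1],[-2,0,0,0,0,0,1],[-2,0,0,0,0,0,1],[-2,0,0,0,0,0,1],[-2,0,0,0,0,0,1]]]'

```text
clock: 5.45
tool_pos: [517.9, -16.0, 15.7]
tcp_rot: [-0.14, 3.126, -0.01]
contact_force: [-0.2, -0.4, -1.0]
width: -0.1
```

```bash
python3 st.py; python3 - <<'E'
from h import *
from station import capture
for n,(u0,v0,u1,v1) in dict(scene=(185,155,325,240),side=(225,150,325,265)).items():
    c=capture(n);f=c["frame"][v0:v1,u0:u1,::-1]
    cv2.imwrite(f"pics/{n}_c2.png",cv2.resize(f,None,fx=5,fy=5,interpolation=cv2.INTER_CUBIC))
E
```

```text
t 5.45 F [-30.3   2.9] z 15.7 yaw 0.089 zaxis [ 0.012 -0.006 -1.   ] frc [-0.2 -0.4 -1. ]
```

View pics/scene_c2.png

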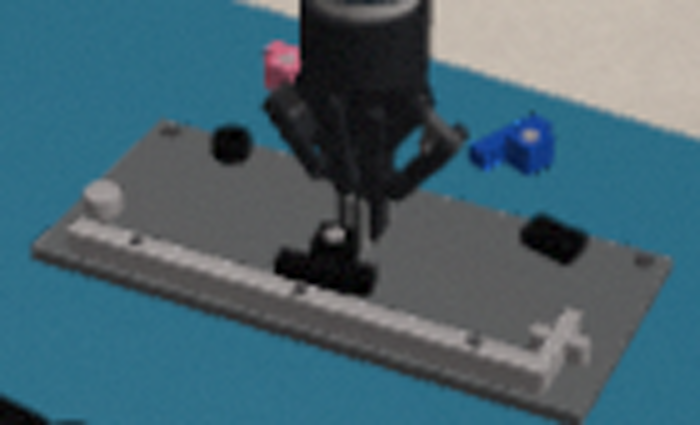

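View pics/side_c2.png

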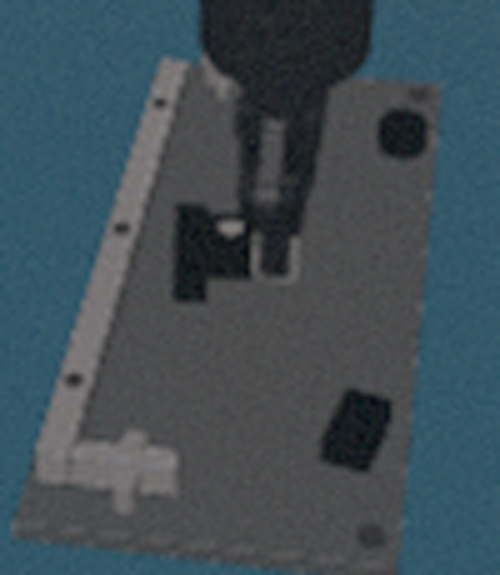

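Finger is behind the stem at side (275,255), and the bracket is turning toward parallel. Continuing.

Emit:
jog_arm --steps '[[[-2,0,0,0,0,0,1],[-2,0,0,0,0,0,1],[-2,0,0,0,0,0,1],[-2,0,0,0,0,0,1],[-2,0,0,0,0,0,1],[-2,0,0,0,0,0,1],[-2,0,0,0,0,0,1]]]'

```text
clock: 6.25
tool_pos: [532.8, -14.6, 15.8]
tcp_rot: [-0.14, 3.126, -0.01]
contact_force: [-0.7, -0.0, -0.0]
width: -0.1
```

```bash
python3 st.py; python3 - <<'E'
from h import *
from station import capture
for n,(u0,v0,u1,v1) in dict(side=(225,150,325,265)).items():
    c=capture(n);f=c["frame"][v0:v1,u0:u1,::-1]
    cv2.imwrite(f"pics/{n}_c3.png",cv2.resize(f,None,fx=5,fy=5,interpolation=cv2.INTER_CUBIC))
E
```

```text
t 6.25 F [-15.2   3. ] z 15.8 yaw 0.089 zaxis [ 0.012 -0.006 -1.   ] frc [-0.7 -0.  -0. ]
```

View pics/side_c3.png

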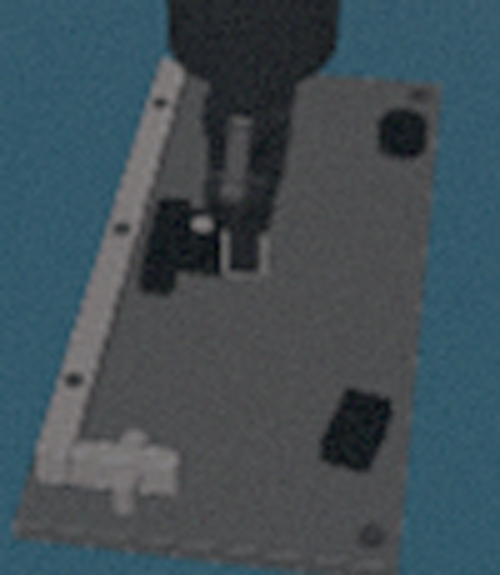

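Emit:
jog_arm --steps '[[[-1,0,0,0,0,0,1],[-1,0,0,0,0,0,1],[-1,0,0,0,0,0,1],[-1,0,0,0,0,0,1]]]'

```text
clock: 6.7
tool_pos: [537.4, -14.2, 15.9]
tcp_rot: [-0.14, 3.126, -0.01]
contact_force: [-0.3, 0.2, -0.3]
width: -0.2
```

```bash
python3 st.py
```

```text
t 6.7 F [-10.7   2.9] z 15.9 yaw 0.089 zaxis [ 0.012 -0.006 -1.   ] frc [-0.3  0.2 -0.3]
```

Emit:
jog_arm --steps '[[[-0.7,0,0,0,0,0,1],[-0.7,0,0,0,0,0,1]]]'

```text
clock: 6.9
tool_pos: [538.2, -14.2, 15.8]
tcp_rot: [-0.14, 3.128, -0.01]
contact_force: [-4.7, -0.3, 2.4]
width: -0.1
```

```bash
python3 st.py
```

```text
t 6.9 F [-9.9  2.8] z 15.8 yaw 0.09 zaxis [ 0.011 -0.006 -1.   ] frc [-4.7 -0.3  2.4]
```

Emit:
jog_arm --steps '[[[-0.7,0,0,0,0,0,1],[-0.7,0,0,0,0,0,1]]]'

```text
clock: 7.1
tool_pos: [538.3, -14.2, 15.5]
tcp_rot: [-0.141, 3.131, -0.01]
contact_force: [-4.8, -1.9, 4.1]
width: -0.2
```

```bash
python3 st.py
```

```text
t 7.1 F [-9.8  2.9] z 15.5 yaw 0.09 zaxis [ 0.008 -0.006 -1.   ] frc [-4.8 -1.9  4.1]
```

Emit:
jog_arm --steps '[[[-1,0,0,0,0,0,1],[-0.7,0,0,0,0,0,1]]]'

```text
clock: 7.3
tool_pos: [538.2, -14.1, 15.2]
tcp_rot: [-0.141, 3.135, -0.01]
contact_force: [-4.5, -0.5, 3.3]
width: 0.1
```

```bash
python3 st.py; python3 - <<'E'
from h import *
from station import capture
ims=[]
for n,(u0,v0,u1,v1) in dict(scene=(215,170,295,230),side=(235,170,315,230),).items():
    c=capture(n);f=c["frame"][v0:v1,u0:u1,::-1]
    ims.append(cv2.resize(f,None,fx=5,fy=5,interpolation=cv2.INTER_CUBIC))
cv2.imwrite("pics/c4.png",np.hstack(ims))
E
```

```text
t 7.3 F [-9.9  3. ] z 15.2 yaw 0.09 zaxis [ 0.004 -0.006 -1.   ] frc [-4.5 -0.5  3.3]
```

View pics/c4.png

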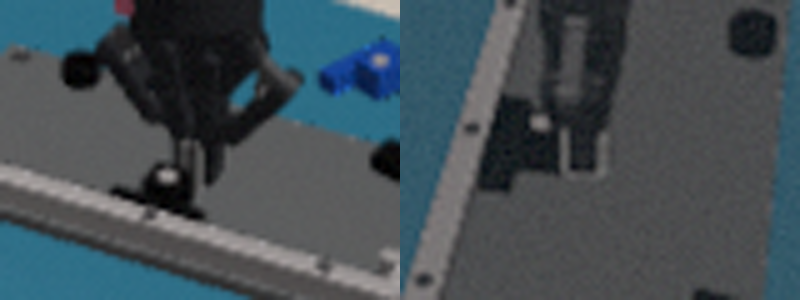

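```bash
python3 - <<'E'
from st import *
from station import capture
c=capture("scene")
cv2.imwrite("pics/c5.png",cv2.resize(c["frame"][185:220,225:275,::-1],None,fx=14,fy=14,interpolation=cv2.INTER_CUBIC))
p=onplane(c,[(248,204.4)],34);print(F(p))
g=c["frame"].max(2)[195:212,238:258];m=(g>120).astype(np.uint8)
n,l,s,ce=cv2.connectedComponentsWithStats(m)
for k in range(1,n):print(s[k],ce[k]+[238,195],F(onplane(c,[ce[k]+[238,195]],34)))
E
```

```text
[[10.79790063 -6.16384414]]
[9 9 3 2 6] [248.  204.5] [[11.23961377 -5.94626515]]
[ 0 15  6  2  9] [240.         210.66666667] [[ 47.8230797  -13.87648556]]
```

View pics/c5.png

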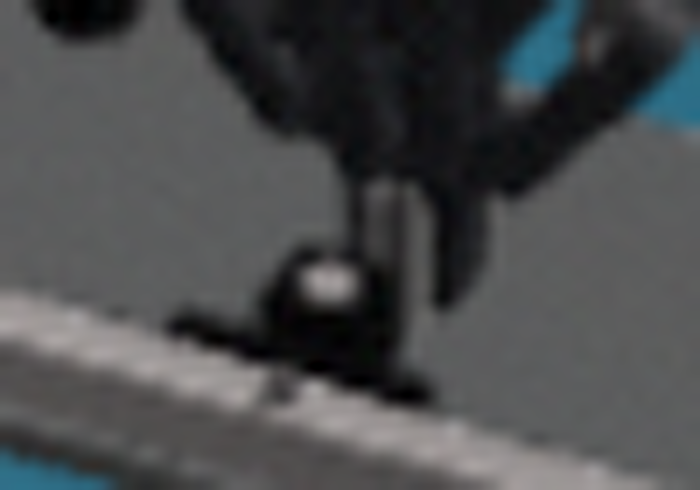

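Emit:
jog_arm --steps '[[[6,0,0,0,0,0,1],[6,0,0,0,0,0,1],[0,0,-20,0,0,0,1],[0,0,-35,0,0,0,1],[0,-26,-30,0,0,0,1],[-10,-26,0,0,0,0,1],[-10,0,0,0,0,0,1],[0,0,0,0,0,0,1]]]'

```text
clock: 8.25
tool_pos: [550.6, -65.1, 103.8]
tcp_rot: [-0.142, 3.128, -0.01]
contact_force: [0.7, -0.0, -0.5]
width: -0.1
```

```bash
python3 st.py; python3 - <<'E'
from h import *
from station import observe,capture
c=capture("wrist");pickle.dump(c,open("wrist3.pkl","wb"));cv2.imwrite("pics/wrist3.png",cv2.resize(c["frame"][100:300,150:450,::-1],None,fx=2.5,fy=2.5,interpolation=cv2.INTER_CUBIC))
E
```

```text
t 8.25 F [ -2.  -48.9] z 103.8 yaw 0.09 zaxis [ 0.01  -0.006 -1.   ] frc [ 0.7 -0.  -0.5]
```

View pics/wrist3.png

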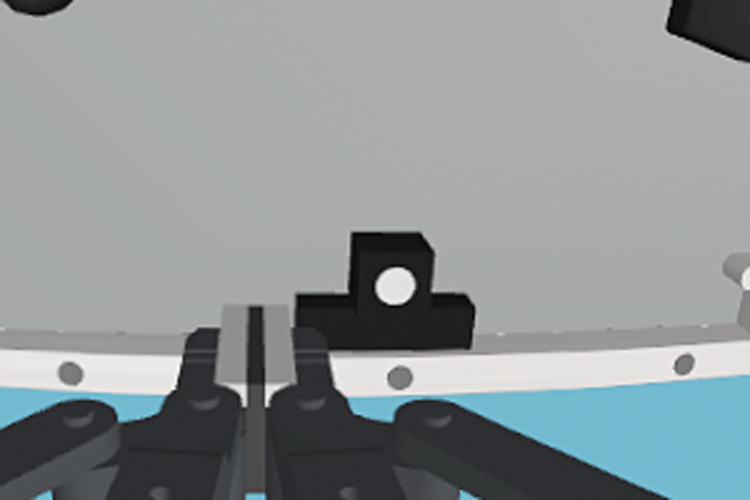

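```bash
python3 - <<'E'
from st import *
W=pickle.load(open("wrist3.pkl","rb"))
cc=lambda p:[(150+(x+.5)/2.5-.5,100+(y+.5)/2.5-.5) for x,y in p]
pw=lambda p,z:F(onplane(W,cc(p),z,True)).round(1).tolist()
print("flange edge",pw([(300,348),(470,349)],26));print("rail top",pw([(150,352),(400,355),(500,352)],30))
print("dot",pw([(395,286)],34),"stem",pw([(358,310),(432,310)],34),"flange +y end",pw([(470,348)],26))
print("fingers",pw([(218,305),(295,305),(185,330),(327,330)],104))
E
```

```text
flange edge [[38.4, -33.9], [39.8, 24.4]]
rail top [[38.5, -83.3], [39.4, -0.9], [39.3, 34.0]]
dot [[13.1, -5.2]] stem [[21.2, -16.5], [21.5, 7.4]] flange +y end [[39.4, 24.3]]
fingers [[-10.4, -56.2], [-10.5, -40.1], [-4.5, -63.3], [-4.7, -33.1]]
```

Flush confirmed: flange edge at 38.4 to 39.8 against the rail edge at 38.5 to 39.4, bracket y about -5. Now descending beside the stem's -y side.

Emit:
jog_arm --steps '[[[-4,-3,30,0,0,0,1],[-3,-1,30,0,0,0,1],[0,0,18,0,0,0,1],[0,0,0,0,0,0,1],[0,0,0,0,0,0,1]]]'

```text
clock: 8.8
tool_pos: [554.6, -63.8, 20.9]
tcp_rot: [-0.149, 3.134, -0.005]
contact_force: [-0.2, 0.7, -0.1]
width: -0.3
```

```bash
python3 st.py
```

```text
t 8.8 F [  2. -48.] z 20.9 yaw 0.095 zaxis [ 0.005 -0.003 -1.   ] frc [-0.2  0.7 -0.1]
```

Emit:
jog_arm --steps '[[[-2,0,3,0,0,0.3,1],[-2,2,1,0,0,0,1],[0,3,0,0,0,0,1],[0,3,0,0,0,0,1],[0,2,0,0,0,0,1],[0,0,0,0,0,0,1]]]'

```text
clock: 9.4
tool_pos: [560.0, -52.1, 20.3]
tcp_rot: [-0.141, 3.129, -0.008]
contact_force: [-0.7, -1.0, 0.2]
width: -0.2
```

```bash
python3 st.py; python3 - <<'E'
from h import *
from station import observe,capture
c=capture("wrist");cv2.imwrite("pics/wrist4.png",cv2.resize(c["frame"][150:300,150:450,::-1],None,fx=2.5,fy=2.5,interpolation=cv2.INTER_CUBIC))
E
```

```text
t 9.4 F [  8.4 -36.8] z 20.3 yaw 0.09 zaxis [ 0.01  -0.004 -1.   ] frc [-0.7 -1.   0.2]
```

View pics/wrist4.png

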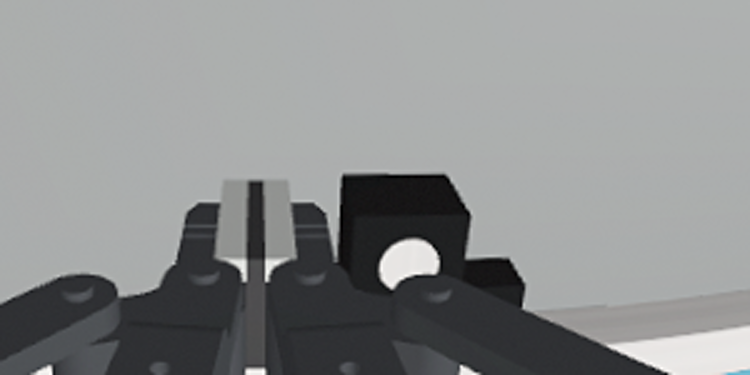

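Emit:
jog_arm --steps '[[[-0.5,0,3,0,0,0,1],[-1,1,1,0,0,0,1],[-1,1,0,0,0,0,1],[-0.7,0,0,0,0,0,1],[-0.7,0,0,0,0,0,1]]]'

```text
clock: 9.95
tool_pos: [563.4, -50.0, 15.8]
tcp_rot: [-0.141, 3.13, -0.008]
contact_force: [-3.8, -0.8, 1.8]
width: -0.4
```

```bash
python3 st.py
```

```text
t 9.95 F [ 12.1 -35. ] z 15.8 yaw 0.09 zaxis [ 0.008 -0.005 -1.   ] frc [-3.8 -0.8  1.8]
```

Emit:
jog_arm --steps '[[[-0.2,2,0,0,0,0,1],[-0.2,2,0,0,0,0,1],[-0.2,2,0,0,0,0,1],[-0.2,2,0,0,0,0,1],[-0.2,2,0,0,0,0,1],[-0.2,2,0,0,0,0,1]]]'

```text
clock: 10.55
tool_pos: [562.3, -38.4, 15.6]
tcp_rot: [-0.141, 3.133, -0.01]
contact_force: [-2.7, -2.6, 2.0]
width: -0.2
```

```bash
python3 st.py
```

```text
t 10.55 F [ 12.  -23.4] z 15.6 yaw 0.09 zaxis [ 0.006 -0.006 -1.   ] frc [-2.7 -2.6  2. ]
```

Emit:
jog_arm --steps '[[[-0.2,2,0,0,0,0,1],[-0.2,2,0,0,0,0,1],[-0.2,2,0,0,0,0,1],[-0.2,2,0,0,0,0,1],[-0.2,2,0,0,0,0,1],[-0.2,2,0,0,0,0,1],[-0.2,2,0,0,0,0,1],[-0.2,2,0,0,0,0,1],[-0.2,2,0,0,0,0,1],[-0.2,2,0,0,0,0,1]]]'

```text
clock: 11.55
tool_pos: [560.6, -18.1, 15.6]
tcp_rot: [-0.143, 3.137, -0.014]
contact_force: [-3.9, -4.0, 2.7]
width: -0.1
```

```bash
python3 st.py; cat > look.py <<'E'
from st import *
from station import capture
import sys
ims=[]
for n,(u0,v0,u1,v1) in dict(scene=(235,170,315,240),side=(225,180,305,250)).items():
    c=capture(n);pickle.dump(c,open(n+"L.pkl","wb"));ims.append(cv2.resize(c["frame"][v0:v1,u0:u1,::-1],None,fx=5,fy=5,interpolation=cv2.INTER_CUBIC))
cv2.imwrite(f"pics/{sys.argv[1]}.png",np.hstack(ims))
E
python3 look.py l1
```

```text
t 11.55 F [12.1 -3. ] z 15.6 yaw 0.091 zaxis [ 0.001 -0.009 -1.   ] frc [-3.9 -4.   2.7]
```

View pics/l1.png

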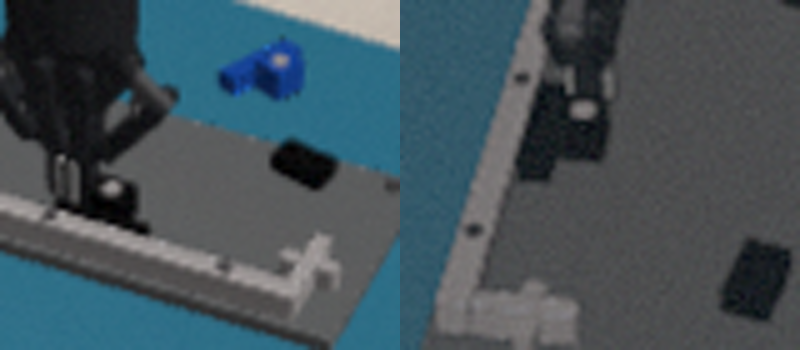

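```bash
python3 - <<'E'
from st import *
c=pickle.load(open("sceneL.pkl","rb"));print(F(onplane(c,[(257.2,207.2)],34)))
c=pickle.load(open("sideL.pkl","rb"));print(F(onplane(c,[(225+(583-400+.5)/5-.5,180+109.5/5-.5)],34)))
E
```

```text
[[11.53997843 24.3788223 ]]
[[12.66734295 25.4214546 ]]
```

Emit:
jog_arm --steps '[[[-0.2,2,0,0,0,0,1],[-0.2,2,0,0,0,0,1],[-0.2,2,0,0,0,0,1],[-0.2,2,0,0,0,0,1],[-0.2,2,0,0,0,0,1],[-0.2,2,0,0,0,0,1],[-0.2,2,0,0,0,0,1],[-0.2,2,0,0,0,0,1],[-0.2,2,0,0,0,0,1],[-0.2,2,0,0,0,0,1],[-0.2,2,0,0,0,0,1],[-0.2,2,0,0,0,0,1],[-0.2,2,0,0,0,0,1],[-0.2,2,0,0,0,0,1],[-0.2,2,0,0,0,0,1]]]'

```text
clock: 13.15
tool_pos: [558.2, 10.2, 15.7]
tcp_rot: [0.144, -3.133, 0.02]
contact_force: [-4.3, -3.0, 2.5]
width: -0.1
```

```bash
python3 st.py
```

```text
t 13.15 F [12.2 25.5] z 15.7 yaw 0.092 zaxis [-0.005 -0.013 -1.   ] frc [-4.3 -3.   2.5]
```

Emit:
jog_arm --steps '[[[-0.2,2,0,-0.07,0,0,1],[-0.2,2,0,-0.07,0,0,1],[-0.2,2,0,-0.07,0,0,1],[-0.2,2,0,-0.07,0,0,1],[-0.2,2,0,-0.07,0,0,1],[-0.2,2,0,-0.07,0,0,1],[-0.2,2,0,-0.07,0,0,1],[-0.2,2,0,-0.07,0,0,1],[-0.2,2,0,-0.07,0,0,1],[-0.2,2,0,-0.07,0,0,1],[-0.2,2,0,-0.07,0,0,1],[-0.2,2,0,-0.07,0,0,1],[-0.2,2,0,-0.07,0,0,1],[-0.2,2,0,-0.07,0,0,1],[-0.2,2,0,-0.07,0,0,1],[-0.2,2,0,-0.07,0,0,1]]]'

```text
clock: 14.75
tool_pos: [555.5, 41.9, 15.4]
tcp_rot: [0.144, -3.125, -0.008]
contact_force: [-3.4, -4.1, 2.2]
width: -0.1
```

```bash
python3 st.py;python3 look.py l2
```

```text
t 14.75 F [12.3 57.2] z 15.4 yaw 0.092 zaxis [-0.014  0.005 -1.   ] frc [-3.4 -4.1  2.2]
```

View pics/l2.png

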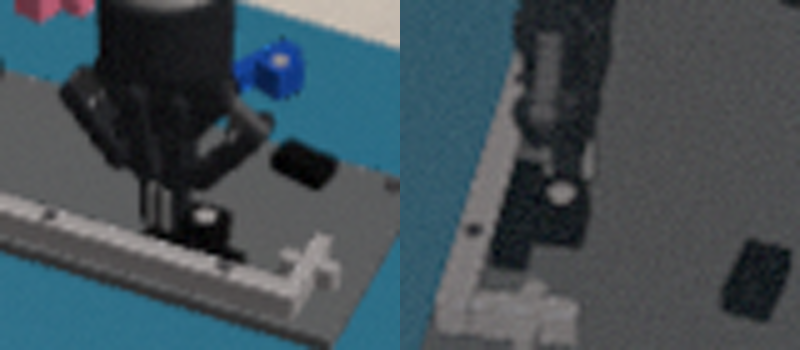

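Emit:
jog_arm --steps '[[[-0.2,2,0,0,-0.1,0,1],[-0.2,2,0,0,-0.1,0,1],[-0.2,2,0,0,-0.1,0,1],[-0.2,2,0,0,-0.1,0,1],[-0.2,2,0,0,-0.1,0,1],[-0.2,2,0,0,-0.1,0,1],[-0.2,1.5,0,0,-0.1,0,1],[-0.2,1.5,0,0,-0.1,0,1],[-0.2,1.5,0,0,0,0,1],[-0.2,1.5,0,0,0,0,1]]]'

```text
clock: 15.85
tool_pos: [554.2, 59.0, 15.3]
tcp_rot: [0.144, -3.136, -0.006]
contact_force: [-3.8, -3.9, 3.5]
width: 0.1
```

```bash
python3 st.py;python3 look.py l3
```

```text
t 15.85 F [12.5 74.4] z 15.3 yaw 0.092 zaxis [-0.003  0.004 -1.   ] frc [-3.8 -3.9  3.5]
```

View pics/l3.png

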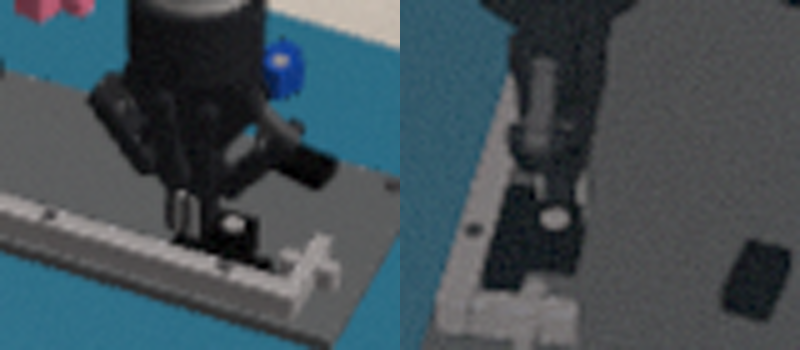

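Flange end is entering the slot at side (328→ about (323,237)), still flush. Slowing down.

Emit:
jog_arm --steps '[[[-0.2,1,0,0,0,0,1],[-0.2,1,0,0,0,0,1],[-0.2,1,0,0,0,0,1],[-0.2,1,0,0,0,0,1],[-0.2,1,0,0,0,0,1],[-0.2,1,0,0,0,0,1],[-0.2,1,0,0,0,0,1],[-0.2,1,0,0,0,0,1],[-0.2,1,0,0,0,0,1]]]'

```text
clock: 16.85
tool_pos: [553.5, 66.4, 15.3]
tcp_rot: [0.143, -3.131, -0.003]
contact_force: [-4.0, -4.7, 3.0]
width: -0.0
```

```bash
python3 st.py
```

```text
t 16.85 F [12.5 81.9] z 15.3 yaw 0.092 zaxis [-0.007  0.001 -1.   ] frc [-4.  -4.7  3. ]
```

Emit:
jog_arm --steps '[[[-0.2,1,0,0,0,0,1],[-0.2,1,0,0,0,0,1]]]'

```text
clock: 17.05
tool_pos: [553.4, 68.0, 15.4]
tcp_rot: [0.143, -3.131, -0.002]
contact_force: [-3.9, -5.0, 2.8]
width: 0.2
```

```bash
python3 st.py
```

```text
t 17.05 F [12.5 83.4] z 15.4 yaw 0.092 zaxis [-0.008  0.001 -1.   ] frc [-3.9 -5.   2.8]
```

Emit:
jog_arm --steps '[[[-0.2,1,0,0,0,0,1],[-0.2,1,0,0,0,0,1]]]'

```text
clock: 17.25
tool_pos: [553.2, 69.6, 15.3]
tcp_rot: [0.143, -3.13, -0.001]
contact_force: [-4.5, -5.1, 3.3]
width: 0.0
```

```bash
python3 st.py
```

```text
t 17.25 F [12.5 85.1] z 15.3 yaw 0.092 zaxis [-0.009  0.    -1.   ] frc [-4.5 -5.1  3.3]
```

Emit:
jog_arm --steps '[[[-0.2,1,0,0,0,0,1],[-0.2,1,0,0,0,0,1]]]'

```text
clock: 17.45
tool_pos: [553.1, 71.3, 15.3]
tcp_rot: [0.143, -3.129, 0.0]
contact_force: [-3.4, -4.4, 2.8]
width: 0.0
```

```bash
python3 st.py
```

```text
t 17.45 F [12.5 86.7] z 15.3 yaw 0.092 zaxis [-0.01  -0.001 -1.   ] frc [-3.4 -4.4  2.8]
```

Emit:
jog_arm --steps '[[[-0.2,1,0,0,0,0,1],[-0.2,1,0,0,0,0,1]]]'

```text
clock: 17.65
tool_pos: [552.9, 72.8, 15.3]
tcp_rot: [0.143, -3.128, 0.001]
contact_force: [-3.7, -7.8, 3.2]
width: 0.3
```

```bash
python3 st.py
```

```text
t 17.65 F [12.5 88.3] z 15.3 yaw 0.092 zaxis [-0.011 -0.001 -1.   ] frc [-3.7 -7.8  3.2]
```

Emit:
jog_arm --steps '[[[-0.2,1,0,0,0,0,1],[-0.2,1,0,0,0,0,1]]]'

```text
clock: 17.85
tool_pos: [553.0, 72.8, 15.4]
tcp_rot: [0.145, -3.127, 0.007]
contact_force: [-4.4, -8.5, 3.2]
width: -0.1
```

```bash
python3 st.py
```

```text
t 17.85 F [12.5 88.3] z 15.4 yaw 0.092 zaxis [-0.011 -0.005 -1.   ] frc [-4.4 -8.5  3.2]
```

Stopped hard at the stop (TCP y holds at 88.3, force up to 8.5 N). Backing off diagonally, then up for a check.

Emit:
jog_arm --steps '[[[2,-2,0,0,0,0,1],[4,-4,0,0,0,0,1],[5,-6,0,0,0,0,1],[0,-5,-10,0,0,0,1],[0,0,-35,0,0,0,1],[0,-15,-40,0,0,0,1],[0,-30,-30,0,0,0,1],[0,0,0,0,0,0,1],[0,0,0,0,0,0,1]]]'

```text
clock: 18.75
tool_pos: [549.5, 8.1, 137.6]
tcp_rot: [0.143, -3.133, 0.002]
contact_force: [-0.6, 0.7, 0.5]
width: -0.1
```

```bash
python3 st.py;python3 look.py l4; python3 - <<'E'
from h import *
from station import capture
c=capture("wrist");pickle.dump(c,open("wrist5.pkl","wb"));cv2.imwrite("pics/wrist5.png",cv2.resize(c["frame"][100:300,180:480,::-1],None,fx=2.5,fy=2.5,interpolation=cv2.INTER_CUBIC))
E
```

```text
t 18.75 F [ 3.3 24.1] z 137.6 yaw 0.091 zaxis [-0.005 -0.002 -1.   ] frc [-0.6  0.7  0.5]
```

View pics/wrist5.png

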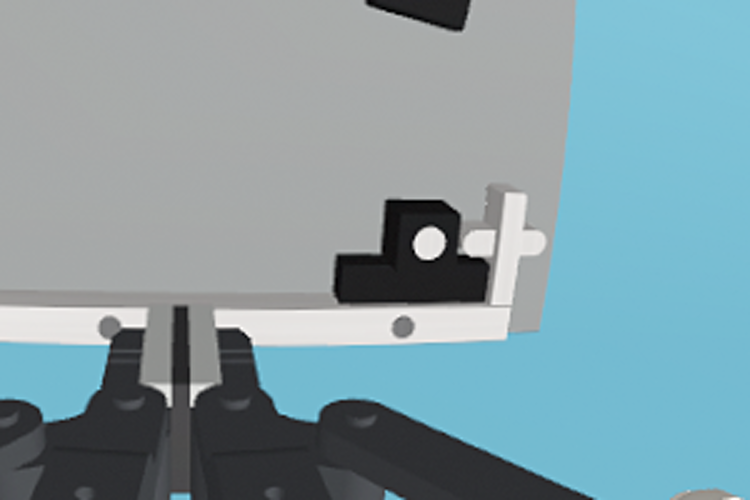

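View pics/l4.png

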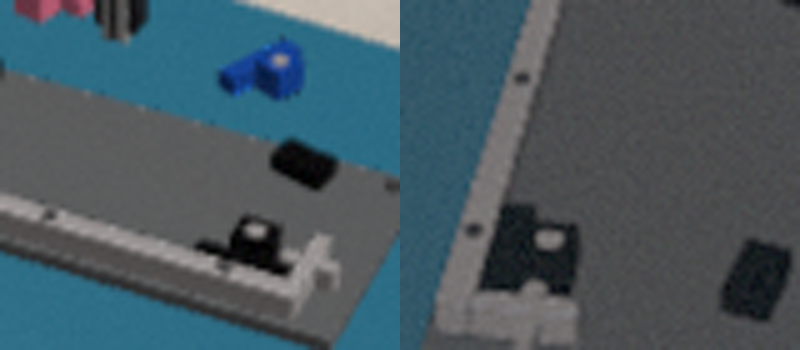

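```bash
python3 - <<'E'
from st import *
W=pickle.load(open("wrist5.pkl","rb"))
cc=lambda p:[(180+(x+.5)/2.5-.5,100+(y+.5)/2.5-.5) for x,y in p]
pw=lambda p,z:F(onplane(W,cc(p),z,True)).round(1).tolist()
print("flange edge",pw([(337,302),(485,303)],26));print("rail top",pw([(337,307),(485,306)],30))
print("dot",pw([(429,243)],34),"stop face top",pw([(503,215),(493,300)],30),"lip tip",pw([(463,242)],26))
E
```

```text
flange edge [[39.2, 84.0], [40.9, 144.9]]
rail top [[39.6, 83.3], [40.5, 143.2]]
dot [[13.5, 115.2]] stop face top [[3.9, 145.8], [38.0, 146.3]] lip tip [[15.7, 132.0]]
```

```bash
python3 -c "
from station import job
print(job.job_done())"; python3 st.py
```

```text
the job is handed in; nothing more can be done
None
the job is handed in; nothing more can be done
```

I pushed the bracket flush against the rail, slid it along into the corner pocket until it met the stop, backed the gripper off and handed the job in at about 19 s. The hand-in reports no verdict, so these are my own last checks:

| Check | Result |
|---|---|
| Flush before sliding | Flange edge at fixture x 38.4 to 39.8 mm, rail edge at 38.5 to 39.4 mm, about 120 mm short of home |
| Distance from home | Bracket y about 115 mm (home is 115 mm), flange end about 1 mm from the measured stop face |
| Against the rail at the end | Flange edge at x 39.2 to 40.9 mm, rail edge at 39.6 to 40.5 mm; about 0.01 rad between them |
| Reached the stop | The finger stopped advancing at y 88.3 mm as the force rose |
| Force | Highest reading about 10 N at the tool, read between moves; the limit is 30 N |
| Gripper | Clear, about 125 mm above the plate |

- **Scene-camera disagreement:** after the first push the scene camera put the bracket about 2 mm farther from the rail than the wrist camera did. I relied on the closer wrist view and the contact force.
- **Bystanders:** I saw no sign that any had moved, but I did not measure them at the end.

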